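# Find the socket that fits the shoe-last stand's clamp nut

## Robot

A 6-joint arm with a two-finger parallel gripper is mounted at the origin on the work surface. World frame = base frame: x ahead of the robot, y to its left, z up, the work surface at z = 0. Lengths are in m, angles in rad, forces in N, time in s.
With the tool pointing down it reaches from about 0.325 to 0.9 m from the base axis. Payload 6.1 kg.
Tool frame: the origin (TCP) lies midway between the tips of the shut fingers; the grasp point (between the pads) lies 19 mm behind it (ctrl.tcp_to_grasp is the distance from the TCP to the grasp point, in m); z points along the fingers, y is the line along which they close (so a half turn about z gives the same grasp; the last joint's range is limited). The gripper opens to 85 mm and grips with 20 to 120 N. Pads are 22 mm wide; open, the fingers measure 114 mm over their backs; the gripper's body (76 mm by 85 mm) begins 54 mm behind the grasp point. The pads swing forward as they close: fully open they stand 13 mm farther back than shut.
Start: joints at [1.008, 0.22, 1.526, -0, 1.395, -0.126], TCP at [0.264, 0.566, 0.201] pointing down, gripper open.
Joint ranges: [-2.98, 2.98], [-0.91, 2.08], [0.09, 2.57], [-1.24, 4.39], [0.2, 2.65], [-2.68, 2.68]. Speed limits (rad/s): [2.57, 2.57, 3.01, 3.14, 3.14, 3.14].

## Interface

Orientations are given as a unit quaternion [x, y, z, w].
In Python, from rig import ctrl, vision, close_job gives the robot as it stands.
- The arm moves only by the tool shift_gripper, called after "Call:" by a JSON object that holds its "name" and its "arguments", one argument or row to a line. Schema: {"type":"object","properties":{"plan":{"type":"array","items":{"type":"number"},"minItems":4,"maxItems":80},"aperture":{"type":"number"},"squeeze":{"type":"number"},"only":{"type":"string"},"quiet":{"type":"boolean"},"lines":{"type":"string"}},"required":["plan"],"additionalProperties":false}. plan is one flat list of numbers that holds 1 to 20 rows one after another, with no inner brackets; each row has 4 numbers: dx, dy, dz in a scale on which 1.0 is 0.25 m, then a turn about the tool's z in a scale on which 1.0 is 2 pi rad; each row shifts and turns the commanded pose from where the row before left it, along the tool's axes as they then stand; what a row does not reach is not made up. A row lasts 1/8 s, in which the tool goes at most 0.0625 m and 0.188 rad, less where a joint would pass 70% of its speed; a pose out of reach is approached as far as the arm can. aperture is the opening from 0.0 (shut) to 1.0 (fully open), set as the call begins (left out keeps the last). The fingers move at their own pace and stop on an object; squeeze is the grip in N (left out, the last holds). Time passes only in rows, so rows that do not move let the fingers close. The tool returns the time, the measured TCP pose, the force, the opening and the grip force at its end. only (a regular expression) keeps the lines of the reply that match it, lines (a string "A,B") keeps lines A to B, and quiet returns only ok. A shift or turn number past 1, either way, is cut back to 1. Input that does not fit is refused with a message, and nothing moves.
- ctrl.read_state(): the state, without advancing time (a new reading comes with each control period).
- vision.snapshot(name): name is "side" or "top"; returns a dict with "image" (480x640x3 uint8, red, green, blue), "vertical_fov" (degrees; the focal length in pixels is half the picture's height over the tangent of half this angle, whatever the lens; pixels are square), "cx", "cy" (the principal point, pixels), "k1" (the pictures are not rectified: a ray, as slopes to the right and down, at radius r is drawn at 1 + k1 r^2 times it, then the intrinsics apply), "rvec" (rotation vector, rad) and "tvec" (3), from world to camera coordinates, as OpenCV has them. Camera axes: x right, y down, z forward; pixel columns grow to the right and rows downward; lengths in m; the calibration is good to about 2 mm. A picture is of the moment at which its call begins. There is no depth.
- close_job(): hands the job in; it is judged then, once.
The state is a dict: "clock": time; "joints": joint angles; "qvel": joint speeds; "effort": joint torques, N m; "eef_pos": TCP position; "tcp_rot": TCP orientation; "force": force on the tool from outside, world axes, zero at the start; "wrist_torque": the same for the moment, N m; "finger_gap": opening from 0.0 (shut) to 1.0 (fully open); "grip_force": force on a finger pad.
Only numpy, scipy, OpenCV 4.12 (cv2) and the standard library are available. Lean on these libraries where they do the work, as an engineer would, in place of code of your own. Each camera call takes 0.05 s, during which the arm holds its last target. There are 200 camera calls.

## Task

Find out which of the three sockets standing on the bench really fits the middle one of the three clamp nuts on the green shoe-last stand (a socket too small will not go down over the nut, one too large spins round it without turning it), set that one fully home and upright over the nut, and with it turn the nut about an eighth of a turn clockwise. Finish while still gripping that socket, seated on the nut. Leave the other two sockets standing upright on the bench and do not disturb the tin, the bottle or the brush.

Things in the scene. Friction and masses are not known exactly. Their poses are not given: they have to be found in the camera images.
- stand: Fixed green cast stand: bed 90 x 230 x 20 mm, long way along y, with three hex nuts on round bosses in a row at y = -75, 0 and +75 mm; on the -x side a tongue (30 to 150 mm out) with a steel foot plate (x -75 to -200 mm, top at z = 72 mm) and a strap to the middle boss. Origin: underside, below the axis of the middle nut; z up
- nut_a_seat (a point): Nut a, one of three on the stand (19, 24 and 30 mm across flats; which is which is not known and their order changes): point on its axis at its underside = top of its boss (52 mm across), 50 mm above the bench, where a seated socket's rim rests. z up; turns with the nut: flats face +-x, every 60 deg. Nut 18 mm high, top 4 mm tapers in by 3.2 mm; a round stud ends 4 mm above it
- nut_a (a joint): Turn of nut a about its upright axis, rad: 0 at the start, grows CLOCKWISE seen from above (an eighth of a turn is 0.785), stops at -0.2 and 2.0. It drags with about 0.25 N m and stays where it is left
- nut_b_seat (a point): Nut b, one of three on the stand (19, 24 and 30 mm across flats; which is which is not known and their order changes): point on its axis at its underside = top of its boss (52 mm across), 50 mm above the bench, where a seated socket's rim rests. z up; turns with the nut: flats face +-x, every 60 deg. Nut 18 mm high, top 4 mm tapers in by 3.2 mm; a round stud ends 4 mm above it
- nut_b (a joint): Turn of nut b about its upright axis, rad: 0 at the start, grows CLOCKWISE seen from above (an eighth of a turn is 0.785), stops at -0.2 and 2.0. It drags with about 0.25 N m and stays where it is left
- nut_c_seat (a point): Nut c, one of three on the stand (19, 24 and 30 mm across flats; which is which is not known and their order changes): point on its axis at its underside = top of its boss (52 mm across), 50 mm above the bench, where a seated socket's rim rests. z up; turns with the nut: flats face +-x, every 60 deg. Nut 18 mm high, top 4 mm tapers in by 3.2 mm; a round stud ends 4 mm above it
- nut_c (a joint): Turn of nut c about its upright axis, rad: 0 at the start, grows CLOCKWISE seen from above (an eighth of a turn is 0.785), stops at -0.2 and 2.0. It drags with about 0.25 N m and stays where it is left
- socket_small: Loose hex socket, red band, mouth down, about 0.16 kg. z 0 to 28 mm: hex sleeve 29 mm over flats, bore 21 mm across flats, 28 deep, fits the 19 mm nut with 2 mm play; flats face +-x, every 60 deg. Round shoulder to z = 34, square end 22 x 22 (sides along x, y) to z = 64: grip there. Origin: mouth centre. Too small for a nut: stays 15 to 18 mm high; too large: drops, but spins freely
- socket_medium: Loose hex socket, yellow band, mouth down, about 0.2 kg. z 0 to 28 mm: hex sleeve 34 mm over flats, bore 26 mm across flats, 28 deep, fits the 24 mm nut with 2 mm play; flats face +-x, every 60 deg. Round shoulder to z = 34, square end 22 x 22 (sides along x, y) to z = 64: grip there. Origin: mouth centre. Too small for a nut: stays 15 to 18 mm high; too large: drops, but spins freely
- socket_large: Loose hex socket, blue band, mouth down, about 0.25 kg. z 0 to 28 mm: hex sleeve 40 mm over flats, bore 32 mm across flats, 28 deep, fits the 30 mm nut with 2 mm play; flats face +-x, every 60 deg. Round shoulder to z = 34, square end 22 x 22 (sides along x, y) to z = 64: grip there. Origin: mouth centre. Too small for a nut: stays 15 to 18 mm high; too large: drops, but spins freely
- polish_tin: Bystander: flat round tin, 72 mm across, 26 mm high; origin at the centre of its underside
- glue_bottle: Bystander: bottle with red cap, 56 mm across, 110 mm high; origin at the centre of its underside
- shoe_brush: Bystander: wooden shoe brush lying bristles down, 150 x 50 x 36 mm, long way along x; origin at the centre of its underside
There are look-alikes about, which are no part of the job. What is shaped like the socket_medium but orange or purple is not meant.

How it is judged:
By the outcome, as a careful person would: the job done as asked, in the order asked, and still so for the second after the job is handed in, while the arm keeps its last pose, push and grip.
It also fails if it takes over 72 s, if anything falls off the work surface, if the arm or the gripper's body presses on something with over 40 N, if the wrist force passes 120 N, or if a joint passes its speed limit or range.

## Working session

There is one attempt and no reset: what is moved stays moved. The work goes in short steps, Python scripts to look and compute and a tool call to move; the robot and the scene stay as the last step left them, time stands still between calls to the robot, and variables do not carry over. Pictures are saved under pics/ and viewed, at most 10 in all, crops included, and the job is handed in when it is done.

```bash
ls; mkdir -p pics
```

Run:
```python
from rig import ctrl, vision
import cv2
for n in("side","top"):
    s=vision.snapshot(n); cv2.imwrite(f"pics/{n}0.png",s["image"][:,:,::-1])
    print({k:v for k,v in s.items() if k!="image"})
print(ctrl.read_state())
```

```text
pics
{'vertical_fov': 49.818869138617366, 'cx': 314.83052173124713, 'cy': 238.19406905413277, 'k1': -0.13604243643842664, 'rvec': array([ 0.39304473, -2.75539985,  1.17075826]), 'tvec': array([0.56035095, 0.13752307, 0.98535247])}
{'vertical_fov': 56.76666468072785, 'cx': 323.7040848046223, 'cy': 241.05343646713698, 'k1': -0.08547941336545295, 'rvec': array([ 2.05789343, -2.13426779,  0.25416029]), 'tvec': array([0.05439383, 0.60636754, 0.99626594])}
{'clock': 0.1, 'joints': array([ 1.00793676e+00,  2.21150663e-01,  1.52747535e+00, -3.53648814e-06,
        1.39472613e+00, -1.26085721e-01]), 'qvel': array([ 2.03626536e-03,  1.61099118e-05, -4.79089678e-03, -1.43553984e-04,
       -5.75464868e-05, -4.82586102e-04]), 'effort': array([-2.03650247e-04, -4.98243105e+01, -3.90546763e+01, -2.89509489e-04,
        5.70666030e-03, -6.40898816e-05]), 'eef_pos': array([0.26406307, 0.5658202 , 0.20021789]), 'tcp_rot': array([ 2.16654753e-01,  9.76247891e-01, -8.28648165e-04, -2.95450788e-04]), 'force': array([-0.70722242, -0.20019433,  0.45989774]), 'wrist_torque': array([ 0.04741587,  0.03030816, -0.0695075 ]), 'grip_force': 0.0, 'finger_gap': 0.9990464509738797}
```

View pics/side0.png

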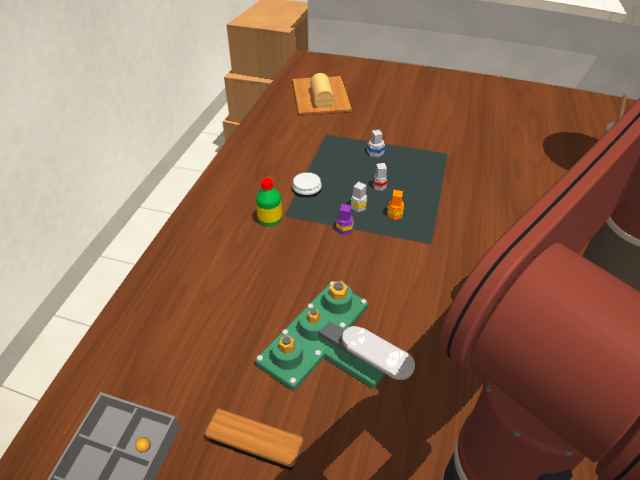

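View pics/top0.png

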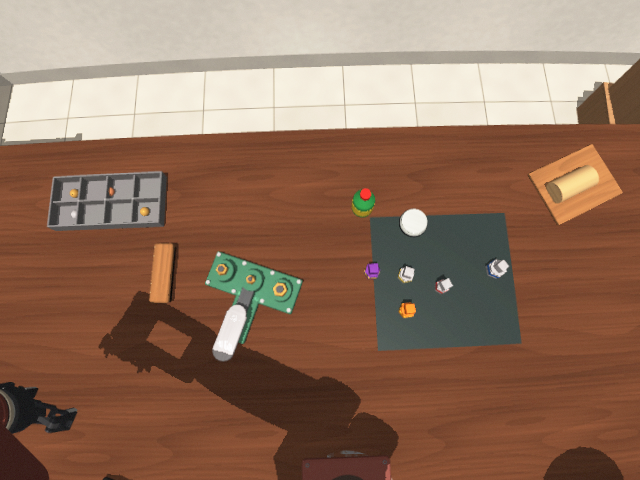

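The side view shows the nuts at (286,343), (314,314) and (338,289). The sockets are at (377,145) with a blue band, (380,177) red and (359,197) yellow. Look-alikes are orange (396,205) and purple (345,220). In the top view the stand's middle nut is at (251,280), and the sockets are blue (498,268), red (444,286) and yellow (406,273). I'll enlarge these to measure them.

Run:
```python
import cv2, numpy as np
t=cv2.imread("pics/top0.png"); s=cv2.imread("pics/side0.png")
def c(im,x,y,w,h,k): return cv2.resize(im[y:y+h,x:x+w],None,fx=k,fy=k,interpolation=cv2.INTER_CUBIC)
# stand: top 200..306 x 245..320 ; side 250..375 x 270..370
a=c(t,203,245,100,75,8); cv2.imwrite("pics/stand_top.png",a)
b=c(s,255,270,114,75,7); cv2.imwrite("pics/stand_side.png",b)
d=c(s,335,120,80,60,5); e=c(s,335,180,80,60,5); f=c(t,360,250,80,60,5); g=c(t,432,250,80,60,5)
cv2.imwrite("pics/sock.png",np.vstack([np.hstack([d,e]),np.hstack([f,g])]))
```

```text
(no output)
```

View pics/stand_top.png

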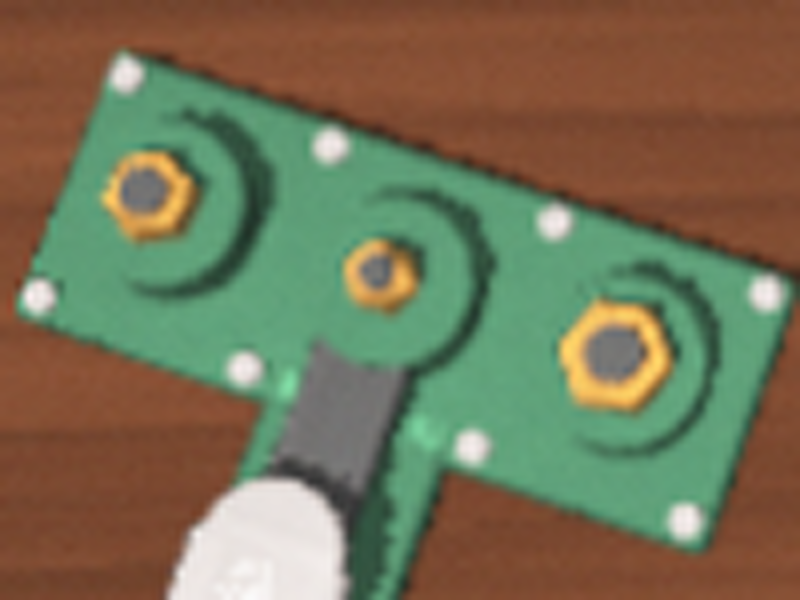

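View pics/stand_side.png

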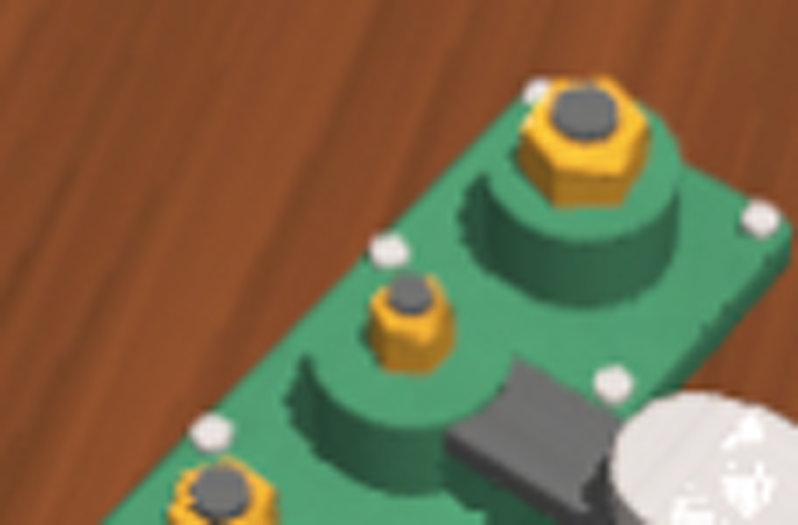

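View pics/sock.png

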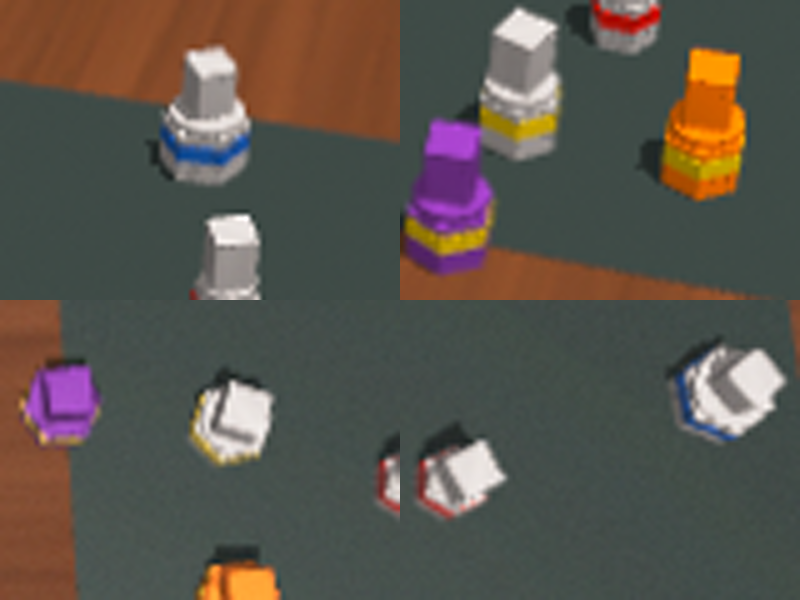

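Measured against the 75 mm nut spacing, the corner-to-corner widths are about 27 mm (left), 22 mm (middle) and 34 mm (right). The middle nut is therefore the 19 mm one, and the red-banded small socket at top (444,286) / side (380,177) should fit it. I'll confirm that with one enlarged crop that I can also read corners from.

Run:
```python
import cv2, numpy as np
t=cv2.imread("pics/top0.png"); s=cv2.imread("pics/side0.png")
def c(im,x,y,w,h,k):
    o=cv2.resize(im[y:y+h,x:x+w],None,fx=k,fy=k,interpolation=cv2.INTER_CUBIC)
    for i in range(0,w,5): cv2.putText(o,str(x+i),(i*k+k//2,8),0,.3,(0,255,255)); cv2.line(o,(i*k+k//2,10),(i*k+k//2,14),(0,255,255))
    for j in range(0,h,5): cv2.putText(o,str(y+j),(0,j*k+k//2+3),0,.3,(0,255,255))
    return o
cv2.imwrite("pics/red.png",np.hstack([c(t,432,270,26,34,15),c(s,367,158,26,34,15)]))
```

```text
(no output)
```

View pics/red.png

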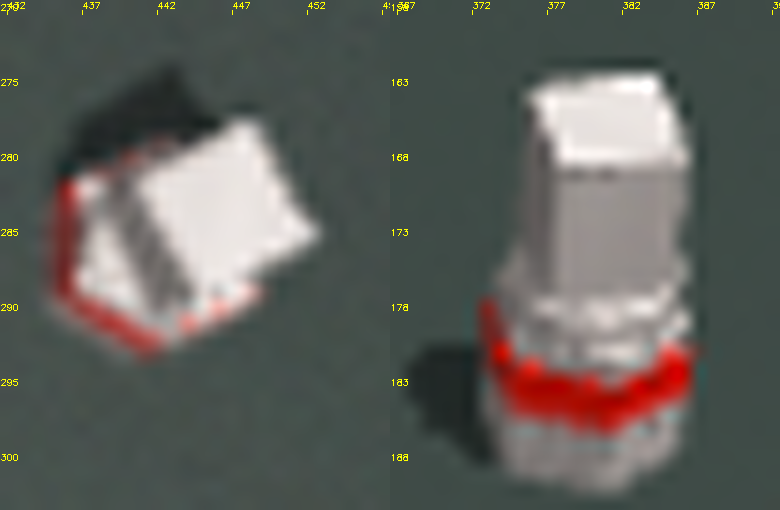

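The crop confirms the red band, a silver body and a square top. The top-view square corners are near (440.7,281.7), (448.2,277.4), (452.9,285.2) and (444.5,289.5). The sleeve's lower-right flat is parallel to the edge (440.7,281.7)-(448.2,277.4), so that edge runs along socket y. Next I'll fit poses from both views.

Create h.py:
```python
import numpy as np, cv2
from scipy.optimize import least_squares
from rig import ctrl, vision
cal=[vision.snapshot("top"),vision.snapshot("side")]
def proj(P,c):
    P=np.atleast_2d(P); q=P@cv2.Rodrigues(c["rvec"])[0].T+c["tvec"]; u=q[:,:2]/q[:,2:]
    u=u*(1+c["k1"]*(u**2).sum(1,keepdims=True)); f=240/np.tan(np.radians(c["vertical_fov"]/2))
    return u*f+[c["cx"],c["cy"]]
def px(p,x0,y0,k): return (np.array(p,float)+.5)/k-.5+[x0,y0]
def tri(a,b): return least_squares(lambda p:np.r_[proj(p,cal[0])[0]-a,proj(p,cal[1])[0]-b],[.5,0,.05],x_scale=.1)
```

Run:
```python
from h import *
T=px([(138,183),(250,118),(320,235),(195,300)],432,270,15)
S=px([(527-390,93),(660-390,73),(690-390,163),(553-390,165)],367,158,15)
c=tri(T.mean(0),S.mean(0)); print("socket top c",c.x,c.fun)
for k in range(4):
  def res(p):
    x,y,z,a=p; h=.011*np.array([(-1,-1),(-1,1),(1,1),(1,-1)]) # A->B along +y
    R=np.array([[np.cos(a),-np.sin(a)],[np.sin(a),np.cos(a)]]); P=np.c_[h@R.T+[x,y],np.full(4,z)]
    return np.r_[(proj(P,cal[0])-T).ravel(),(proj(P,cal[1])-np.roll(S,k,0)).ravel()]
  for a0 in (-2,-.5,1,2.5):
    r=least_squares(res,[*c.x,a0],x_scale=.1)
    if r.cost<60: print(k,r.x,r.cost,np.round(r.fun.reshape(8,2),1).tolist())
mt=px([(146,189),(378,271),(612,352)],203,245,8); ms=px([(221,490),(409,293),(584,111)],255,270,7)
q=[tri(a,b) for a,b in zip(mt,ms)]
for r in q: print("stud",r.x,np.round(r.fun,1))
d=q[2].x-q[0].x; print("dir deg",np.degrees(np.arctan2(d[1],d[0])),np.linalg.norm(d),"mean",np.mean([r.x for r in q],0))
```

```text
socket top c [ 0.49554858 -0.25797913  0.0613665 ] [-0.00192638 -0.0196943   0.01921696  0.00458242]
1 [ 0.49556191 -0.25798315  0.06140981 -2.72317122] 0.4448210707575487 [[-0.3, -0.4], [0.1, -0.1], [-0.1, 0.3], [0.3, 0.0], [0.2, 0.3], [-0.1, -0.3], [-0.0, 0.3], [0.1, -0.3]]
1 [ 0.49556191 -0.25798315  0.06140981 -2.72317118] 0.44482107075781085 [[-0.3, -0.4], [0.1, -0.1], [-0.1, 0.3], [0.3, 0.0], [0.2, 0.3], [-0.1, -0.3], [-0.0, 0.3], [0.1, -0.3]]
1 [ 0.49556191 -0.25798315  0.06140981  3.56001408] 0.4448210707575426 [[-0.3, -0.4], [0.1, -0.1], [-0.1, 0.3], [0.3, 0.0], [0.2, 0.3], [-0.1, -0.3], [-0.0, 0.3], [0.1, -0.3]]
1 [ 0.49556191 -0.25798315  0.06140981  3.56001408] 0.44482107075755384 [[-0.3, -0.4], [0.1, -0.1], [-0.1, 0.3], [0.3, 0.0], [0.2, 0.3], [-0.1, -0.3], [-0.0, 0.3], [0.1, -0.3]]
stud [0.55079618 0.28036464 0.06987246] [ 0.  0. -0. -0.]
stud [0.52433143 0.21075314 0.06984532] [-0.  -0.2  0.1  0. ]
stud [0.49742281 0.14145217 0.07095731] [-0.  -0.1  0.1  0. ]
dir deg -111.01792674078743 0.14881722520975088 mean [0.52418347 0.21085665 0.07022503]
```

Fit results:
- **Red socket:** at (0.4956, -0.2580), top at z ≈ 0.062, x axis at 24° (mod 60).
- **Middle nut:** at (0.5242, 0.2108), with a flat normal at -21°, equivalent to 39°.

I'll grip along 24°, then turn the socket 15° counter-clockwise for the fit. First move is to hover over the socket.

Careful with the scale: shifts go in shares of 0.25 m and turns go in shares of 2 pi rad. That gives: -0.0463 m / 0.25 = -0.1852, -0.0399 m / 0.25 = -0.1596, 0.179 rad / 6.2832 = 0.0285.

Call:
{"name": "shift_gripper", "arguments": {
  "plan": [-0.1596,-0.1852,0,0,-0.1596,-0.1852,0,0,-0.1596,-0.1852,0,0,-0.1596,-0.1852,0,0,-0.1596,-0.1852,0,0,-0.1596,-0.1852,0,0,-0.1596,-0.1852,0,0,-0.1596,-0.1852,0,0,-0.1596,-0.1852,0,0,-0.1596,-0.1852,0,0,-0.1596,-0.1852,0,0,-0.1596,-0.1852,0,0,-0.1596,-0.1852,0,0,-0.1596,-0.1852,0,0,0,0,0,0.0285,0,0,0,0.0285,0,0,0,0.0285,0,0,0,0.0285,0,0,0,0,0,0,0,0],
  "aperture": 0.5,
  "squeeze": 30
}}

```text
clock: 2.7
eef_pos: [0.4963, -0.2572, 0.2011]
tcp_rot: [0.544, 0.839, 0.0, -0.0]
force: [-0.0, -0.4, 1.1]
finger_gap: 0.499
grip_force: 0.0
```

Create to.py:
```python
import sys,numpy as np
from rig import ctrl
from scipy.spatial.transform import Rotation as R
def where(): 
    s=ctrl.read_state(); r=R.from_quat(s["tcp_rot"]); m=r.as_matrix()
    return s,m,np.arctan2(m[1,1],m[0,1])
s,m,yaw=where()
g=np.array([float(v) for v in sys.argv[1:4]]); print("tool d",np.round(m.T@(g-s["eef_pos"]),4),"turn",round(yaw-float(sys.argv[4]),4),"j",np.round(s["joints"],2),"F",np.round(s["force"],1),"M",np.round(s["wrist_torque"],2))
```

```bash
python3 to.py 0.4956 -0.2580 0.040 0.4184
```

```text
tool d [-0.0004 -0.0009  0.1611] turn 0.0031 j [-0.62  0.06  1.7   0.    1.38 -1.04] F [-0.  -0.4  1.1] M [-0.01 -0.01 -0.04]
```

To row units: 0.04 m / 0.25 = 0.16, 0.03 m / 0.25 = 0.12, 0.003 rad / 6.2832 = 0.0005.

Call:
{"name": "shift_gripper", "arguments": {
  "plan": [-0.0016,-0.0036,0.12,0.0005,0,0,0.16,0,0,0,0.16,0,0,0,0.12,0,0,0,0.084,0,0,0,0,0,0,0,0,0]
}}

```text
clock: 3.58
eef_pos: [0.4963, -0.2585, 0.0412]
tcp_rot: [0.546, 0.838, -0.0, 0.001]
force: [0.4, -0.8, 0.6]
finger_gap: 0.5
grip_force: 0.0
```

Call:
{"name": "shift_gripper", "arguments": {
  "plan": [0,0,0,0,0,0,0,0,0,0,0,0,0,0,0,0,0,0,0,0,0,0,0,0],
  "aperture": 0,
  "squeeze": 60
}}

```text
clock: 4.32
eef_pos: [0.4956, -0.2581, 0.0402]
tcp_rot: [0.546, 0.838, -0.0, -0.0]
force: [0.2, -0.5, -0.1]
finger_gap: 0.003
grip_force: 0.0
```

```bash
python3 to.py 0.4956 -0.2580 0.040 0.4184
```

```text
tool d [ 0.0001 -0.      0.0002] turn -0.0034 j [-0.62  0.24  1.83 -0.    1.07 -1.04] F [ 0.2 -0.5 -0.1] M [ 0.02 -0.02 -0.02]
```

The fingers shut on nothing, so I'll look before doing anything else.

Run:
```python
from h import *
o=[]
for c,(x,y,w,h) in zip(cal,[(380,230,100,100),(325,110,100,100)]):
    im=np.ascontiguousarray(c["image"][:,:,::-1]); o.append(cv2.resize(im[y:y+h,x:x+w],None,fx=4,fy=4,interpolation=cv2.INTER_CUBIC))
cv2.imwrite("pics/miss.png",np.hstack(o))
print(proj([ctrl.read_state()["eef_pos"]],cal[0]),proj([ctrl.read_state()["eef_pos"]],cal[1]))
```

```text
[[444.29358407 284.65928288]] [[380.3694534  172.91252618]]
```

View pics/miss.png

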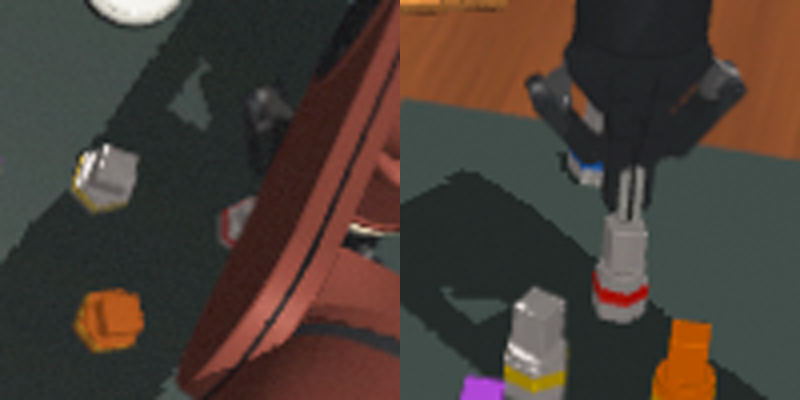

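The red socket is still standing where it was, with its band at side (380,184). The shut fingertips appear at side (382,164), while the TCP should project to (380.4,172.9), so they seem to be higher or behind. I'll lift clear and compare the tip's pixel with its predicted position.

To row units: -0.05 m / 0.25 = -0.2.

Call:
{"name": "shift_gripper", "arguments": {
  "plan": [0,0,-0.2,0,0,0,-0.2,0,0,0,0,0,0,0,0,0]
}}

```text
clock: 4.92
eef_pos: [0.4955, -0.2579, 0.1399]
tcp_rot: [0.546, 0.838, -0.0, -0.0]
force: [-1.3, 0.5, -0.9]
finger_gap: 0.002
grip_force: 0.0
```

Run:
```python
from h import *
o=[]
p=ctrl.read_state()["eef_pos"]
for c in cal: print("cam at",-cv2.Rodrigues(c["rvec"])[0].T@c["tvec"])
for c,(x,y,w,h) in zip(cal,[(390,220,100,100),(330,100,100,100)]):
    im=np.ascontiguousarray(c["image"][:,:,::-1]); k=4; a=cv2.resize(im[y:y+h,x:x+w],None,fx=k,fy=k,interpolation=cv2.INTER_CUBIC)
    for dz in (0,.02,.073):
        u=(proj([p+[0,0,dz]],c)[0]-[x,y]+.5)*k; cv2.drawMarker(a,tuple(int(v) for v in u),(0,255,0),0,6); print(dz,u/k+[x,y])
    o.append(a)
cv2.imwrite("pics/lift.png",np.hstack(o))
```

```text
cam at [0.35592748 0.04024533 1.11125247]
cam at [0.35471589 0.7464587  0.78790945]
0 [456.05834017 279.40316162]
0.02 [458.67883676 277.99608201]
0.073 [466.15075036 273.97914469]
0 [384.37265286 139.09177194]
0.02 [385.04491688 131.60500737]
0.073 [386.87750726 110.97893769]
```

View pics/lift.png

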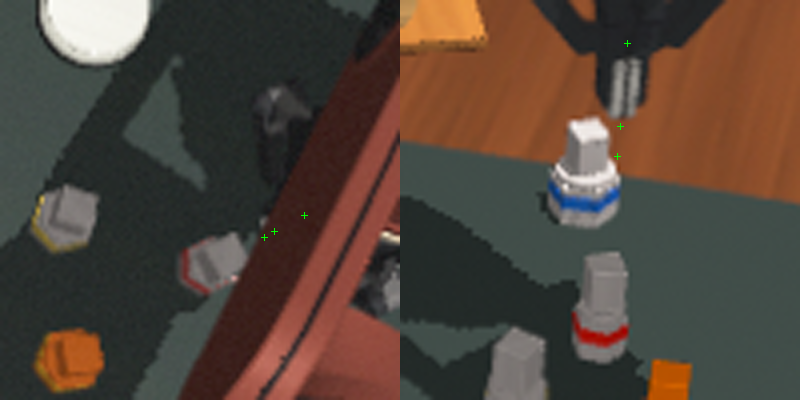

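With the hand lifted, the shut tip is at side (385.8,128.5) against a predicted (384.4,139.1). The top view shows the knuckle at (460,245), as expected with no sideways offset. So the real fingertips sit about 27 mm higher than the reported TCP, and they closed just above the socket's top. I'll go down to reported z ≈ 0.015 (tips ≈ 0.042) and grip.

To row units: 0.03 m / 0.25 = 0.12, 0.025 m / 0.25 = 0.1.

Call:
{"name": "shift_gripper", "arguments": {
  "plan": [0,0,0,0,0,0,0.12,0,0,0,0.12,0,0,0,0.1,0,0,0,0.08,0,0,0,0.048,0,0,0,0.032,0,0,0,0,0],
  "aperture": 0.5,
  "squeeze": 60
}}

```text
clock: 6.02
eef_pos: [0.4954, -0.2579, 0.0148]
tcp_rot: [0.546, 0.838, 0.0, -0.0]
force: [0.1, 0.1, 1.1]
finger_gap: 0.5
grip_force: 0.0
```

Call:
{"name": "shift_gripper", "arguments": {
  "plan": [0,0,0,0,0,0,0,0,0,0,0,0,0,0,0,0,0,0,0,0],
  "aperture": 0,
  "squeeze": 60
}}

```text
clock: 6.65
eef_pos: [0.4964, -0.2586, 0.0161]
tcp_rot: [0.546, 0.838, -0.0, 0.001]
force: [-0.8, 0.0, 4.9]
finger_gap: 0.242
grip_force: 61.6
```

```bash
python3 to.py 0.4956 -0.2580 0.015 0.4184
```

```text
tool d [ 0.0008 -0.0005  0.0011] turn -0.0034 j [-0.62  0.27  1.84  0.    1.03 -1.04] F [-0.8  0.   4.9] M [ 0.11  0.03 -0.02]
```

The socket is gripped (gap 0.242, about 21 mm, at 62 N). Lifting it and turning 15° counter-clockwise.

To row units: -0.045 m / 0.25 = -0.18, -0.04 m / 0.25 = -0.16, -0.131 rad / 6.2832 = -0.0208.

Call:
{"name": "shift_gripper", "arguments": {
  "plan": [0,0,-0.08,0,0,0,-0.16,0,0,0,-0.18,0,0,0,-0.06,-0.0208,0,0,0,-0.0208,0,0,0,0]
}}

```text
clock: 7.4
eef_pos: [0.4952, -0.2577, 0.1346]
tcp_rot: [0.433, 0.902, 0.0, -0.001]
force: [-0.7, -0.2, -1.9]
finger_gap: 0.239
grip_force: 60.6
```

```bash
python3 to.py 0.5242 0.2108 0.136 0.681
```

```text
tool d [ 0.3474  0.3157 -0.0011] turn -0.0052 j [-0.62  0.12  1.77 -0.    1.25 -1.3 ] F [-0.7 -0.2 -1.9] M [-0.03  0.03  0.05]
```

To row units: 0.0434 m / 0.25 = 0.1736, 0.0395 m / 0.25 = 0.158, -0.005 rad / 6.2832 = -0.0008.

Call:
{"name": "shift_gripper", "arguments": {
  "plan": [0.1736,0.158,0,0,0.1736,0.158,0,0,0.1736,0.158,0,0,0.1736,0.158,0,0,0.1736,0.158,0,0,0.1736,0.158,0,0,0.1736,0.158,0,0,0.1736,0.158,0,-0.0008,0,0,0,0,0,0,0,0,0,0,0,0]
}}

```text
clock: 8.78
eef_pos: [0.5243, 0.2092, 0.1347]
tcp_rot: [0.431, 0.902, -0.0, -0.0]
force: [-0.2, 0.1, -1.5]
finger_gap: 0.243
grip_force: 60.6
```

```bash
python3 to.py 0.5242 0.2108 0.136 0.681
```

Run:
```python
from h import *
for n,c in zip("ts",cal): cv2.imwrite(f"pics/over_{n}.png",c["image"][:,:,::-1])
p=ctrl.read_state()["eef_pos"]; b=p-[0,0,.0158]
o=[]
for c,(x,y,w,h) in zip(cal,[(215,235,66,80),(275,250,66,80)]):
    im=np.ascontiguousarray(c["image"][:,:,::-1]); k=6; a=cv2.resize(im[y:y+h,x:x+w],None,fx=k,fy=k,interpolation=cv2.INTER_CUBIC)
    for q in (b,b+[0,0,.028],[.5242,.2108,.05]):
        u=(proj([q],c)[0]-[x,y]+.5)*k; cv2.drawMarker(a,tuple(int(v) for v in u),(255,0,255),0,10); print(u/k+[x,y]-.5)
    for i in range(0,w,10): cv2.putText(a,str(x+i),(i*k,8),0,.3,(0,255,255))
    for j in range(0,h,10): cv2.putText(a,str(y+j),(0,j*k+3),0,.3,(0,255,255))
    o.append(a)
cv2.imwrite("pics/over.png",np.hstack(o))
```

```text
tool d [ 0.0012  0.0009 -0.0013] turn -0.0014 j [ 0.24  0.13  1.75 -0.    1.26 -0.44] F [-0.2  0.1 -1.5] M [-0.02  0.01 -0.  ]
[246.9126241 274.7263035]
[244.7627767 272.6639405]
[251.10813129 279.55583072]
[312.8890289  292.57880124]
[312.66387919 281.59291723]
[313.35524668 318.40618473]
```

View pics/over.png

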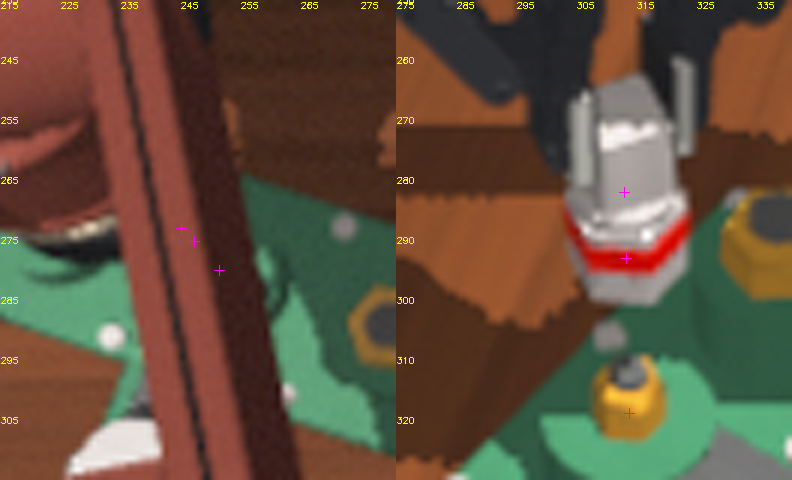

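In the side view the carried socket's mouth centre is at about (313,292.5), exactly as predicted. The nut sits at about (313.5,316) in the same column, so alignment is good. I'll go down to just above the nut and then ease it on.

Call:
{"name": "shift_gripper", "arguments": {
  "plan": [0.0048,0.0036,0.04,0,0,0,0.072,0,0,0,0.048,0,0,0,0.02,0,0,0,0,0,0,0,0,0]
}}

```text
clock: 9.62
eef_pos: [0.5249, 0.2122, 0.0907]
tcp_rot: [0.43, 0.903, 0.0, 0.0]
force: [-0.0, 0.1, -1.7]
finger_gap: 0.238
grip_force: 60.6
```

```bash
python3 to.py 0.5242 0.2108 0.066 0.681
```

```text
tool d [-0.0007 -0.0014  0.0247] turn 0.0011 j [ 0.24  0.19  1.78 -0.    1.17 -0.44] F [-0.   0.1 -1.7] M [-0.02 -0.   -0.  ]
```

Call:
{"name": "shift_gripper", "arguments": {
  "plan": [0,0,0.012,0,0,0,0.012,0,0,0,0.012,0,0,0,0,0,0,0,0,0]
}}

```text
clock: 10.25
eef_pos: [0.5245, 0.212, 0.0812]
tcp_rot: [0.43, 0.903, 0.0, 0.0]
force: [-0.2, 0.2, -1.2]
finger_gap: 0.242
grip_force: 60.6
```

```bash
python3 to.py 0.5242 0.2108 0.066 0.681
```

```text
tool d [-0.0008 -0.001   0.0152] turn 0.001 j [ 0.24  0.2   1.79 -0.    1.15 -0.44] F [-0.2  0.2 -1.2] M [-0.04  0.05 -0.02]
```

To row units: 0.002 m / 0.25 = 0.008, -0.0008 m / 0.25 = -0.0032.

Call:
{"name": "shift_gripper", "arguments": {
  "plan": [-0.0024,-0.0032,0.008,0,0,0,0.008,0,0,0,0.008,0,0,0,0,0,0,0,0,0]
}}

```text
clock: 10.88
eef_pos: [0.5242, 0.2111, 0.0752]
tcp_rot: [0.43, 0.903, -0.0, -0.0]
force: [0.2, -0.6, -0.9]
finger_gap: 0.245
grip_force: 60.6
```

```bash
python3 to.py 0.5242 0.2108 0.066 0.681
```

```text
tool d [-0.0002 -0.0002  0.0092] turn 0.001 j [ 0.24  0.2   1.8   0.    1.14 -0.44] F [ 0.2 -0.6 -0.9] M [0.03 0.04 0.  ]
```

To row units: 0.002 m / 0.25 = 0.008, 0.001 m / 0.25 = 0.004.

Call:
{"name": "shift_gripper", "arguments": {
  "plan": [0,0,0.008,0,0,0,0.008,0,0,0,0.004,0,0,0,0,0,0,0,0,0]
}}

```text
clock: 11.5
eef_pos: [0.5242, 0.2111, 0.0702]
tcp_rot: [0.43, 0.903, 0.0, 0.0]
force: [-0.6, 0.9, -1.3]
finger_gap: 0.244
grip_force: 60.6
```

```bash
python3 to.py 0.5242 0.2108 0.066 0.681
```

```text
tool d [-0.0002 -0.0002  0.0042] turn 0.001 j [ 0.24  0.21  1.8   0.    1.13 -0.44] F [-0.6  0.9 -1.3] M [0.08 0.02 0.01]
```

To row units: 0.002 m / 0.25 = 0.008, 0.0015 m / 0.25 = 0.006.

Call:
{"name": "shift_gripper", "arguments": {
  "plan": [0,0,0.008,0,0,0,0.006,0,0,0,0,0,0,0,0,0]
}}

```text
clock: 12.0
eef_pos: [0.5242, 0.211, 0.0667]
tcp_rot: [0.43, 0.903, -0.0, -0.0]
force: [-0.5, -0.5, -2.0]
finger_gap: 0.239
grip_force: 60.6
```

```bash
python3 to.py 0.5242 0.2108 0.066 0.681
```

```text
tool d [-0.0002 -0.0001  0.0007] turn 0.001 j [ 0.24  0.21  1.8  -0.    1.13 -0.44] F [-0.5 -0.5 -2. ] M [0.02 0.02 0.02]
```

To row units: 0.001 m / 0.25 = 0.004.

Call:
{"name": "shift_gripper", "arguments": {
  "plan": [0,0,0.004,0,0,0,0,0,0,0,0,0]
}}

```text
clock: 12.38
eef_pos: [0.5244, 0.2111, 0.0662]
tcp_rot: [0.43, 0.903, 0.0, 0.0]
force: [-1.1, -0.8, 3.5]
finger_gap: 0.239
grip_force: 61.2
```

```bash
python3 to.py 0.5242 0.2108 0.066 0.681
```

```text
tool d [-0.0001 -0.0003  0.0002] turn 0.001 j [ 0.24  0.22  1.8  -0.    1.13 -0.44] F [-1.1 -0.8  3.5] M [-0.18  0.24  0.07]
```

The socket is seated: the rim met the boss at reported z 0.0662, with about 5 N. That is 50 mm above the grip height on the bench. Now the clockwise turn, first finding where the play runs out.

To row units: 0.05 rad / 6.2832 = 0.008.

Call:
{"name": "shift_gripper", "arguments": {
  "plan": [0,0,0,0.008,0,0,0,0.008,0,0,0,0,0,0,0,0]
}}

```text
clock: 12.88
eef_pos: [0.5247, 0.2111, 0.0662]
tcp_rot: [0.474, 0.88, 0.0, 0.0]
force: [0.3, -0.6, 4.2]
finger_gap: 0.238
grip_force: 61.4
```

```bash
python3 to.py 0.5242 0.2108 0.066 0.681
```

```text
tool d [ 0.     -0.0005  0.0002] turn -0.0981 j [ 0.24  0.22  1.8  -0.    1.12 -0.34] F [ 0.3 -0.6  4.2] M [-0.18 -0.01  0.01]
```

To row units: 0.05 rad / 6.2832 = 0.008.

Call:
{"name": "shift_gripper", "arguments": {
  "plan": [0,0,0,0.008,0,0,0,0.008,0,0,0,0,0,0,0,0]
}}

```text
clock: 13.38
eef_pos: [0.5245, 0.2106, 0.0662]
tcp_rot: [0.518, 0.856, -0.0, 0.0]
force: [-1.4, -2.9, 5.0]
finger_gap: 0.238
grip_force: 61.6
```

```bash
python3 to.py 0.5242 0.2108 0.066 0.681
```

```text
tool d [ 0.0003 -0.0002  0.0002] turn -0.1982 j [ 0.24  0.22  1.8  -0.    1.13 -0.24] F [-1.4 -2.9  5. ] M [-0.49  0.21 -0.03]
```

To row units: 0.05 rad / 6.2832 = 0.008.

Call:
{"name": "shift_gripper", "arguments": {
  "plan": [0,0,0,0.008,0,0,0,0.008,0,0,0,0,0,0,0,0]
}}

```text
clock: 13.88
eef_pos: [0.5243, 0.2104, 0.0662]
tcp_rot: [0.56, 0.829, -0.0, 0.0]
force: [-1.5, -3.2, 6.6]
finger_gap: 0.238
grip_force: 61.7
```

```bash
python3 to.py 0.5242 0.2108 0.066 0.681
```

```text
tool d [0.0005 0.     0.0002] turn -0.298 j [ 0.24  0.21  1.8  -0.    1.13 -0.14] F [-1.5 -3.2  6.6] M [-0.71  0.31  0.07]
```

To row units: 0.06 rad / 6.2832 = 0.0095.

Call:
{"name": "shift_gripper", "arguments": {
  "plan": [0,0,0,0.0095,0,0,0,0.0095,0,0,0,0,0,0,0,0]
}}

```text
clock: 14.38
eef_pos: [0.5243, 0.2102, 0.0662]
tcp_rot: [0.608, 0.794, -0.001, 0.0]
force: [-2.0, -4.8, 7.4]
finger_gap: 0.243
grip_force: 61.8
```

```bash
python3 to.py 0.5242 0.2108 0.066 0.681
```

```text
tool d [0.0006 0.0001 0.0002] turn -0.4177 j [ 0.24  0.21  1.8  -0.    1.13 -0.02] F [-2.  -4.8  7.4] M [-0.84  0.33  0.17]
```

To row units: 0.06 rad / 6.2832 = 0.0095.

Call:
{"name": "shift_gripper", "arguments": {
  "plan": [0,0,0,0.0095,0,0,0,0.0095,0,0,0,0,0,0,0,0]
}}

```text
clock: 14.88
eef_pos: [0.5241, 0.2101, 0.0662]
tcp_rot: [0.655, 0.756, -0.001, 0.0]
force: [-2.6, -4.4, 7.6]
finger_gap: 0.242
grip_force: 61.9
```

```bash
python3 to.py 0.5242 0.2108 0.066 0.681
```

```text
tool d [0.0007 0.0002 0.0002] turn -0.5377 j [ 0.24  0.21  1.8  -0.    1.13  0.1 ] F [-2.6 -4.4  7.6] M [-0.87  0.48  0.21]
```

The measured moment has risen to about 0.2 N m, so the nut is engaged and turning. Allowing roughly 0.2 rad for play, I want about 1.0 rad of tool turn in total, which leaves 0.46 rad.

To row units: 0.06 rad / 6.2832 = 0.0095.

Call:
{"name": "shift_gripper", "arguments": {
  "plan": [0,0,0,0.0095,0,0,0,0.0095,0,0,0,0.0095,0,0,0,0.0095,0,0,0,0,0,0,0,0]
}}

```text
clock: 15.62
eef_pos: [0.5239, 0.2099, 0.0662]
tcp_rot: [0.74, 0.672, -0.001, 0.0]
force: [-3.6, -5.6, 8.0]
finger_gap: 0.24
grip_force: 62.0
```

```bash
python3 to.py 0.5242 0.2108 0.066 0.681
```

```text
tool d [0.0009 0.0002 0.0002] turn -0.7777 j [ 0.24  0.21  1.8  -0.    1.13  0.34] F [-3.6 -5.6  8. ] M [-1.04  0.63  0.19]
```

Careful with the scale: shifts go in shares of 0.25 m and turns go in shares of 2 pi rad. That gives: 0.06 rad / 6.2832 = 0.0095.

Call:
{"name": "shift_gripper", "arguments": {
  "plan": [0,0,0,0.0095,0,0,0,0.0095,0,0,0,0.008,0,0,0,0.008,0,0,0,0,0,0,0,0]
}}

```text
clock: 16.38
eef_pos: [0.5236, 0.2098, 0.0662]
tcp_rot: [0.81, 0.587, -0.001, 0.001]
force: [-3.9, -5.7, 8.8]
finger_gap: 0.242
grip_force: 62.1
```

```bash
python3 to.py 0.5242 0.2108 0.066 0.681
```

Run:
```python
from h import *
o=[]
p=ctrl.read_state()["eef_pos"]
for c,(x,y,w,h) in zip(cal,[(190,235,100,100),(270,255,90,100)]):
    im=np.ascontiguousarray(c["image"][:,:,::-1]); k=6 if x==270 else 2; a=cv2.resize(im[y:y+h,x:x+w],None,fx=k,fy=k,interpolation=cv2.INTER_CUBIC)
    if k==2:
        a=np.vstack([a,cv2.resize(im[120:320,280:520],(200,200)),cv2.resize(cal[1]["image"][110:260,240:460,::-1],(200,200))])
    o.append(a)
cv2.imwrite("pics/end.png",np.hstack([o[0],o[1][:600]]))
```

```text
tool d [0.0012 0.0002 0.0002] turn -0.9976 j [ 0.24  0.21  1.8  -0.    1.13  0.56] F [-3.9 -5.7  8.8] M [-1.11  0.78  0.24]
```

View pics/end.png

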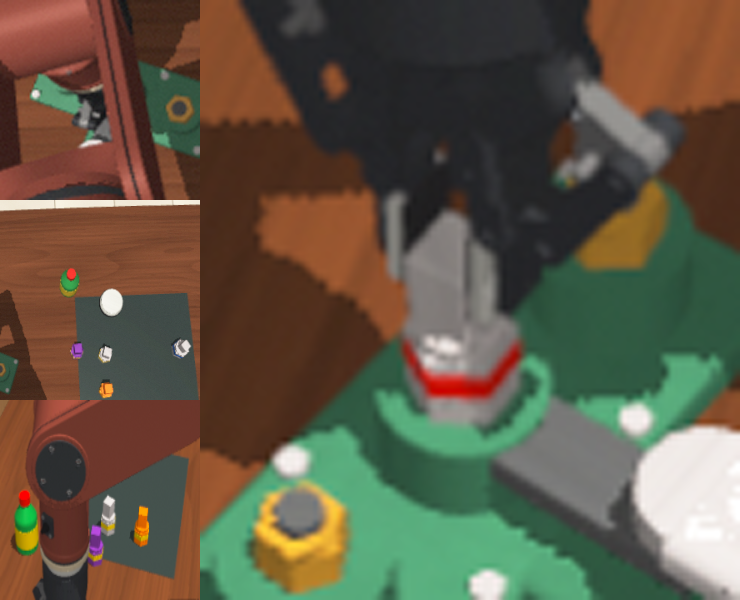

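The picture shows the red-banded socket upright on the middle boss at side (347,318), with its rim on the boss and the fingers still on its square end. The yellow and blue sockets, the bottle and the tin are standing undisturbed. Handing in.

```bash
python3 -c "
from rig import close_job
print(close_job())"
```

```text
the job is handed in; nothing more can be done
None
```

The red-banded small socket fits the middle (19 mm) nut; it is seated fully and upright, still gripped, and has turned the nut about an eighth clockwise (estimated from 1.0 rad of tool turn less play, as the socket hides the nut), and the job is handed in.

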